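# Stack freshly painted left- and right-hand boards on spacer sticks

## Robot

A 6-joint arm with a two-finger parallel gripper is mounted at the origin on the work surface. World frame = base frame: x ahead of the robot, y to its left, z up, the work surface at z = 0. Lengths are in m, angles in rad, forces in N, time in s.
With the tool pointing down it reaches from about 0.35 to 0.8 m from the base axis. Payload 7.3 kg.
Tool frame: the origin (TCP) lies between the finger pads; the fingertips stand 25 mm ahead of it and the grasp point (between the pads) lies 6 mm ahead of it (r.tip_extent is the distance from the TCP to the fingertips, in m); z points along the fingers, y is the line along which they close (so a half turn about z gives the same grasp; the last joint's range is limited). The gripper opens to 85 mm and grips with 20 to 120 N. Pads are 22 mm wide; open, the fingers measure 114 mm over their backs; the gripper's body (76 mm by 85 mm) begins 54 mm behind the grasp point. The pads swing forward as they close: fully open they stand 13 mm farther back than shut.
Start: joints at [-1.253, 0.342, 1.524, -0, 1.275, -0.146], TCP at [0.235, -0.47, 0.256] pointing down, gripper open.
Joint ranges: [-2.53, 2.53], [-0.77, 2.02], [0.04, 2.7], [-1, 4.14], [0.28, 2.66], [-3.11, 3.11]. Speed limits (rad/s): [2.57, 2.57, 3.14, 3.14, 3.14, 3.14].

## Interface

Orientations are given as a unit quaternion [x, y, z, w].
In Python, from workcell import r, command_gripper, optics gives the robot as it stands. The module is installed in compiled form; this text tells all that it offers. Calls block until the motion is done:
- r.reach(position, orientation): joint-space move of the TCP to a pose.
- r.move_straight(position, orientation=None, speed=0.15, max_force=None): straight line of the TCP; orientation=None keeps the orientation; speed is the mean speed in m/s. With max_force (N) it stops when the force on the tool has changed by that much, and returns True; else False.
- r.movej(angles): joint-space move.
- command_gripper(opening, force=None): finger opening in m; force is the grip in N (None keeps the last); returns when the fingers have stopped.
- r.hold(seconds).
- r.solve_ik(position, orientation): joint angles nearest the present ones, or None.
- r.read_state(): the state.
- optics.get_image(name): name is "side" or "top" or "wrist"; returns (picture, depth): 400x640x3 uint8, red, green, blue; 400x640 float32, m along the optical axis (not along the pixel's ray), 0 where there is no reading.
- optics.camera_model(name): a dict with "K" (3x3 intrinsics, pixels), "R" (3x3) and "t" (3): a world point X has camera coordinates R X + t; the wrist camera has in their place "tool_from_camera" (4x4, takes a point from camera to tool coordinates, whose origin is the TCP and whose axes are the flange's). Camera axes: x right, y down, z forward; pixel columns grow to the right and rows downward; lengths in m; the calibration is good to about 2 mm. The wrist camera is an equidistant fisheye: a pixel r from the principal point sees the ray r / f radians off the axis. A picture is of the moment at which its call begins: read the wrist's pose just before it. camera_model takes no time and is no camera call.
A pose or a line that the arm cannot do raises r.PlanningError and nothing moves.
- r.finish_job(): hands the job in; it is judged then, once.
The state is a dict: "time_s": time; "joint_positions": joint angles; "dq": joint speeds; "tau": joint torques, N m; "eef_pos": TCP position; "eef_rot": TCP orientation; "contact_force": force on the tool from outside, world axes, zero at the start; "torque": the same for the moment, N m; "grip_width": finger opening in m; "grip_force": force on a finger pad.
Only numpy, scipy, OpenCV 4.12 (cv2) and the standard library are available. Lean on these libraries where they do the work, as an engineer would, in place of code of your own. Each camera call takes 0.05 s, during which the arm holds its last target. There are 200 camera calls.

## Task

The freshly painted left-hand and right-hand boards are being stacked to dry, each hand on its own rack. Lay one of the two loose full-thickness spacer sticks squarely across the bare end of each stack's lower board, matching the stick already at its other end, then gently lay each loose board green side up on the sticks of the stack of its own hand, level and squarely over the lower board with lug above lug. Leave the boards and sticks already laid, the thin offcut and the red wire spool where they are.

Things in the scene. Friction and masses are not known exactly. Their poses are not given: they have to be found in the camera images.
- left_rack: Fixed drying rack of the left-hand stack: grey base plate 210 (x) x 120 x 10 mm with two aluminium cross bars 20 x 100 mm at x = -55 and +55 mm, their tops 30 mm above the bench. Origin: centre of the plate's underside. The racks look alike and may stand on either side of the bench: tell them by the lower board's hand.
- left_lower: Left-hand board, the left stack's loose bottom layer, flat on the rack's bars (underside 30 mm above the bench): green-topped plywood, 170 (x) x 50 (y) x 18 mm (z) plus a side lug near the +x end (see its lug point). Origin: centre of the 170 x 50 underside, z up. The missing stick belongs at its bare -x (plain) end, at x = -55 mm, lying along its y.
- left_laid_stick: Spacer stick already lying across the left lower board near x = +55 mm, over the lug end (stick centre 58 mm above the bench): dark wood, 90 x 20 x 20 mm, long along its x, origin at its centre. Stays where it is.
- left_board: Loose left-hand board, about 115 g, flat on the bench, for the top of the left stack (underside then 68 mm above the bench): green-topped plywood, 170 (x) x 50 (y) x 18 mm (z) plus a side lug near the +x end (see its lug point). Origin: centre of the 170 x 50 underside, z up. The middle of its 50 mm width is free to grip.
- left_board_lug (a point): Middle of the loose left board's lug: 35 mm long (x), standing 30 mm out of the board's +y edge, 18 mm thick; the point is at x = 47.5 mm, 40 mm towards +y, 9 mm above the underside in the board's frame. Looking down, from the plain end towards the lug end, the lug is on the left.
- left_lower_lug (a point): Middle of the lug of the left stack's lower board (same place in that board).
- right_rack: Fixed drying rack of the right-hand stack: grey base plate 210 (x) x 120 x 10 mm with two aluminium cross bars 20 x 100 mm at x = -55 and +55 mm, their tops 30 mm above the bench. Origin: centre of the plate's underside. The racks look alike and may stand on either side of the bench: tell them by the lower board's hand.
- right_lower: Right-hand board, the right stack's loose bottom layer, flat on the rack's bars (underside 30 mm above the bench): green-topped plywood, 170 (x) x 50 (y) x 18 mm (z) plus a side lug near the +x end (see its lug point). Origin: centre of the 170 x 50 underside, z up. The missing stick belongs at its bare +x (lug) end, at x = +55 mm, lying along its y.
- right_laid_stick: Spacer stick already lying across the right lower board near x = -55 mm, the plain end (stick centre 58 mm above the bench): dark wood, 90 x 20 x 20 mm, long along its x, origin at its centre. Stays where it is.
- right_board: Loose right-hand board, about 115 g, flat on the bench, for the top of the right stack (underside then 68 mm above the bench): green-topped plywood, 170 (x) x 50 (y) x 18 mm (z) plus a side lug near the +x end (see its lug point). Origin: centre of the 170 x 50 underside, z up. The middle of its 50 mm width is free to grip.
- right_board_lug (a point): Middle of the loose right board's lug: 35 mm long (x), standing 30 mm out of the board's -y edge, 18 mm thick; the point is at x = 47.5 mm, 40 mm towards -y, 9 mm above the underside in the board's frame. Looking down, from the plain end towards the lug end, the lug is on the right.
- right_lower_lug (a point): Middle of the lug of the right stack's lower board (same place in that board).
- stick_a: Loose spacer stick lying on the bench: dark wood, 90 x 20 x 20 mm, about 26 g, long along its x, origin at its centre (10 mm above the bench). Same as the other loose stick; either may go on either stack.
- stick_b: Loose spacer stick lying on the bench: dark wood, 90 x 20 x 20 mm, about 26 g, long along its x, origin at its centre (10 mm above the bench). Same as the other loose stick; either may go on either stack.
- thin_offcut: Bystander: thin offcut of the same dark wood, 90 x 20 x only 8 mm, lying in a row with the two loose sticks. Not a spacer; leave it.
- wire_spool: Bystander: small red wire spool, 36 mm across, 24 mm tall, standing between the near ends of the two loose boards. Origin under its centre. Leave it.
Mind the look-alikes: they are no part of the job. Leave any orange or white look-alike of the stick_b alone. Leave any grey look-alike of the right_laid_stick alone.

How it is judged:
On the way, in this order (a step that is already met when the one before it is completed fails the run):
1. one stack has its second spacer stick lying across its bare end, let go ((((x of stick_a in the frame of left_lower between -0.075 and -0.035 m and y of stick_a in the frame of left_lower between -0.018 and 0.018 m and z of stick_a in the frame of left_lower between 0.024 and 0.032 m and angle between the x axis of stick_a and the y axis of left_lower, either way round below 0.25 rad and linear speed of stick_a below 0.02 m/s and contact force between the fingers and stick_a below 0.3 N) or (x of stick_b in the frame of left_lower between -0.075 and -0.035 m and y of stick_b in the frame of left_lower between -0.018 and 0.018 m and z of stick_b in the frame of left_lower between 0.024 and 0.032 m and angle between the x axis of stick_b and the y axis of left_lower, either way round below 0.25 rad and linear speed of stick_b below 0.02 m/s and contact force between the fingers and stick_b below 0.3 N)) or ((x of stick_a in the frame of right_lower between 0.035 and 0.075 m and y of stick_a in the frame of right_lower between -0.018 and 0.018 m and z of stick_a in the frame of right_lower between 0.024 and 0.032 m and angle between the x axis of stick_a and the y axis of right_lower, either way round below 0.25 rad and linear speed of stick_a below 0.02 m/s and contact force between the fingers and stick_a below 0.3 N) or (x of stick_b in the frame of right_lower between 0.035 and 0.075 m and y of stick_b in the frame of right_lower between -0.018 and 0.018 m and z of stick_b in the frame of right_lower between 0.024 and 0.032 m and angle between the x axis of stick_b and the y axis of right_lower, either way round below 0.25 rad and linear speed of stick_b below 0.02 m/s and contact force between the fingers and stick_b below 0.3 N)))), for 0.1 s.
2. both stacks have their second spacer stick, let go (((x of stick_a in the frame of left_lower between -0.075 and -0.035 m and y of stick_a in the frame of left_lower between -0.018 and 0.018 m and z of stick_a in the frame of left_lower between 0.024 and 0.032 m and angle between the x axis of stick_a and the y axis of left_lower, either way round below 0.25 rad and linear speed of stick_a below 0.02 m/s and contact force between the fingers and stick_a below 0.3 N) or (x of stick_b in the frame of left_lower between -0.075 and -0.035 m and y of stick_b in the frame of left_lower between -0.018 and 0.018 m and z of stick_b in the frame of left_lower between 0.024 and 0.032 m and angle between the x axis of stick_b and the y axis of left_lower, either way round below 0.25 rad and linear speed of stick_b below 0.02 m/s and contact force between the fingers and stick_b below 0.3 N)) and ((x of stick_a in the frame of right_lower between 0.035 and 0.075 m and y of stick_a in the frame of right_lower between -0.018 and 0.018 m and z of stick_a in the frame of right_lower between 0.024 and 0.032 m and angle between the x axis of stick_a and the y axis of right_lower, either way round below 0.25 rad and linear speed of stick_a below 0.02 m/s and contact force between the fingers and stick_a below 0.3 N) or (x of stick_b in the frame of right_lower between 0.035 and 0.075 m and y of stick_b in the frame of right_lower between -0.018 and 0.018 m and z of stick_b in the frame of right_lower between 0.024 and 0.032 m and angle between the x axis of stick_b and the y axis of right_lower, either way round below 0.25 rad and linear speed of stick_b below 0.02 m/s and contact force between the fingers and stick_b below 0.3 N))), for 0.1 s.
At the end, for the whole second after the job is handed in: On each stack the loose stick is 35-75 mm from the middle at the bare end, 18 mm sideways, 0.25 rad square, laid stick likewise; own-hand board green up on both sticks, 38 +-4 mm above the lower, level 0.04 rad, middle within 18 mm, lug 22 mm; lower flat on rack; all still and released (all of step 2 and horizontal distance between left_board and left_lower below 0.018 m and horizontal distance between left_board_lug and left_lower_lug below 0.022 m and z of left_board in the frame of left_lower between 0.034 and 0.042 m and angle between each of left_board, left_lower, right_board, right_lower's own z axis and vertical below 0.04 rad and linear speed of each of left_board, left_laid_stick, right_board, right_laid_stick below 0.02 m/s and angular speed of each of left_board, right_board below 0.2 rad/s and height (world z) of left_lower between 0.026 and 0.034 m and x of left_laid_stick in the frame of left_lower between 0.035 and 0.075 m and y of left_laid_stick in the frame of left_lower between -0.018 and 0.018 m and z of left_laid_stick in the frame of left_lower between 0.024 and 0.032 m and angle between the x axis of left_laid_stick and the y axis of left_lower, either way round below 0.25 rad and contact force between the fingers and left_laid_stick below 0.3 N and horizontal distance between right_board and right_lower below 0.018 m and horizontal distance between right_board_lug and right_lower_lug below 0.022 m and z of right_board in the frame of right_lower between 0.034 and 0.042 m and height (world z) of right_lower between 0.026 and 0.034 m and x of right_laid_stick in the frame of right_lower between -0.075 and -0.035 m and y of right_laid_stick in the frame of right_lower between -0.018 and 0.018 m and z of right_laid_stick in the frame of right_lower between 0.024 and 0.032 m and angle between the x axis of right_laid_stick and the y axis of right_lower, either way round below 0.25 rad and contact force between the fingers and right_laid_stick below 0.3 N); the robot touches nothing.
It fails at once if the thin offcut or the red wire spool is moved more than 30 mm (distance of any of thin_offcut, wire_spool from where it was at the start of the episode above 0.03 m).
It fails at once if a lower board or a stick already laid is shifted more than 20 mm (distance of any of left_lower, left_laid_stick, right_lower, right_laid_stick from where it was at the start of the episode above 0.02 m).
It fails at once if a board is dropped or slammed onto its stack (over 0.5 m/s within 32 mm of its resting height) ((horizontal distance between left_board and left_lower below 0.04 m and height (world z) of left_board below 0.1 m and linear speed of left_board above 0.5 m/s) or (horizontal distance between right_board and right_lower below 0.04 m and height (world z) of right_board below 0.1 m and linear speed of right_board above 0.5 m/s)).
It also fails if it takes over 72 s, if anything falls off the work surface, if the arm or the gripper's body presses on something with over 40 N, if the wrist force passes 120 N, or if a joint passes its speed limit or range.

## Working session

There is one attempt and no reset: what is moved stays moved. The work goes in short steps, each a Python script; the robot and the scene stay as the last script left them, time stands still between calls to the robot, and variables do not carry over. Pictures are saved under pics/ and viewed, at most 10 in all, crops included, and the job is handed in when it is done.

```bash
mkdir -p pics
python3 - <<'E'
from workcell import r, optics
import cv2,numpy as np
for n in ["top","side"]:
    im,d=optics.get_image(n); np.savez(f"{n}0.npz",im=im,d=d); cv2.imwrite(f"pics/{n}0.png",im[:,:,::-1])
    m=optics.camera_model(n); print(n,m["K"].tolist(),(-m["R"].T@m["t"]).tolist(),m["R"].round(3).tolist())
s=r.read_state();print(s["time_s"],s["eef_pos"],s["eef_rot"],r.tip_extent)
E
```

```text
top [[376.36949221428887, 0.0, 325.57911715621344], [0.0, 376.36949221428887, 205.56410663446516], [0.0, 0.0, 1.0]] [0.46723477585870926, -0.021511498669621917, 1.0204072579736874] [[0.019, -1.0, -0.001], [-0.994, -0.019, -0.11], [0.11, 0.003, -0.994]]
side [[487.1502926407024, 0.0, 323.06287756951883], [0.0, 487.1502926407024, 191.2112825639399], [0.0, 0.0, 1.0]] [0.2304021001392141, 1.0950909562834636, 1.0692799636642722] [[-0.96, -0.279, -0.019], [-0.166, 0.625, -0.763], [0.225, -0.729, -0.646]]
0.1 [ 0.23478323 -0.46920061  0.25570576] [ 9.73228199e-01  2.29839887e-01 -6.61453403e-05 -7.03227554e-04] 0.025
```

View pics/top0.png

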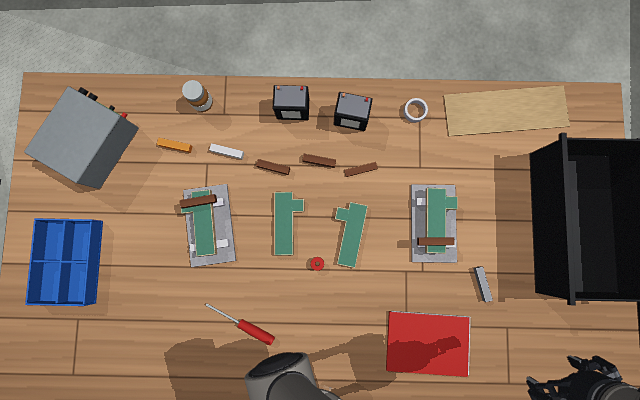

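View pics/side0.png

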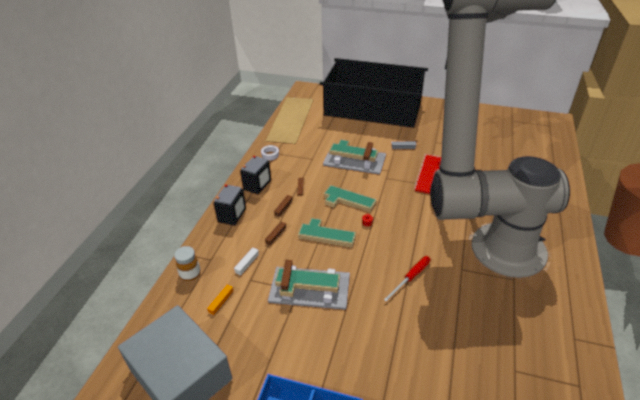

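Top view: the left stack is at px (205,225), bare end toward the robot. The right stack is at (435,222), lug top right and bare end far. The loose right-hand board is at (285,225), the left-hand one at (350,235). The three dark pieces are at (272,167), (318,160) and (360,169). The side view agrees. Next I measure on rectified planes.

```bash
cat > h.py <<'E'
import numpy as np,cv2
from workcell import optics
def rect(im,z,x0=.3,x1=.8,y0=-.45,y1=.45,s=1000,name="top"):
    """metric view of plane z: row=(x1-x)*s, col=(y1-y)*s"""
    m=optics.camera_model(name); P=m["K"]@np.c_[m["R"],m["t"]]
    A=np.array([[0,-1/s,x1],[-1/s,0,y1],[0,0,z],[0,0,1]])
    return cv2.warpPerspective(im,P@A,(int((y1-y0)*s),int((x1-x0)*s)),flags=cv2.INTER_LINEAR|cv2.WARP_INVERSE_MAP)
def toxy(p,x1=.8,y1=.45,s=1000): p=np.asarray(p,float); return np.stack([x1-p[...,1]/s,y1-p[...,0]/s],-1)
def green(w):
    h=cv2.cvtColor(w,cv2.COLOR_RGB2HSV); return cv2.inRange(h,(60,70,40),(95,255,255))
def dark(w):
    h=cv2.cvtColor(w,cv2.COLOR_RGB2HSV); return cv2.inRange(h,(0,90,20),(14,190,125))
def blobs(mask,amin):
    cs,_=cv2.findContours(mask,cv2.RETR_EXTERNAL,cv2.CHAIN_APPROX_NONE)
    out=[]
    for c in cs:
        if cv2.contourArea(c)<amin: continue
        b=toxy(cv2.boxPoints(cv2.minAreaRect(c))); e=[b[1]-b[0],b[2]-b[1]]
        L=[np.linalg.norm(v) for v in e]; u=e[int(np.argmax(L))]; u=u/np.linalg.norm(u)
        if u[0]<0: u=-u
        out.append(dict(c=b.mean(0),L=max(L),W=min(L),u=u,a=np.arctan2(u[1],u[0])))
    return out
E
python3 - <<'E'
from h import *
D=np.load("top0.npz");im,d=D["im"],D["d"]
m=optics.camera_model("top")
def height(xy,z):  # depth-derived z at a point's pixel
    p=m["K"]@(m["R"]@np.r_[xy,z]+m["t"]); u,v=(p[:2]/p[2]).round().astype(int)
    dd=np.median(d[v-1:v+2,u-1:u+2]); X=m["R"].T@(np.linalg.inv(m["K"])@[u*dd,v*dd,dd]-m["t"]); return X[2]
k=cv2.getStructuringElement(cv2.MORPH_ELLIPSE,(39,39))
for z in (.018,.048):
    g=green(rect(im,z)); o=cv2.morphologyEx(g,cv2.MORPH_OPEN,k)
    print("green z",z)
    for b in blobs(o,2500): print(b["c"].round(4),"L%.3f W%.3f yaw %.3f h %.3f"%(b["L"],b["W"],b["a"],height(b["c"],z)),"ends",(b["c"]-b["u"]*b["L"]/2).round(3),(b["c"]+b["u"]*b["L"]/2).round(3))
    print(" lugs",[ (b["c"].round(3).tolist(),round(b["L"],3),round(b["W"],3)) for b in blobs(cv2.morphologyEx(g-o,cv2.MORPH_OPEN,np.ones((9,9))),250)])
for z in (.008,.02,.068):
    print("dark z",z)
    for b in blobs(cv2.morphologyEx(dark(rect(im,z)),cv2.MORPH_OPEN,np.ones((5,5))),600): print(b["c"].round(4),"L%.3f W%.3f yaw %.3f h %.3f"%(b["L"],b["W"],b["a"],height(b["c"],z)))
E
```

```text
green z 0.018
[0.5094 0.3058] L0.131 W0.046 yaw 0.142 h 0.049 ends [0.445 0.297] [0.574 0.315]
[ 0.504  -0.0873] L0.163 W0.051 yaw -0.186 h 0.018 ends [ 0.424 -0.072] [ 0.584 -0.102]
[0.5305 0.0915] L0.161 W0.051 yaw -0.000 h 0.019 ends [0.45  0.092] [0.611 0.092]
[ 0.5654 -0.3192] L0.127 W0.054 yaw -0.036 h 0.047 ends [ 0.502 -0.317] [ 0.629 -0.321]
 lugs [([0.471, -0.314], np.float64(0.043), np.float64(0.017)), ([0.562, 0.349], np.float64(0.034), np.float64(0.011)), ([0.557, -0.06], np.float64(0.028), np.float64(0.022)), ([0.578, 0.055], np.float64(0.027), np.float64(0.022)), ([0.594, -0.358], np.float64(0.028), np.float64(0.022)), ([0.605, 0.32], np.float64(0.045), np.float64(0.013))]
green z 0.048
[0.5079 0.296 ] L0.127 W0.045 yaw 0.140 h 0.049 ends [0.445 0.287] [0.571 0.305]
[ 0.5029 -0.0866] L0.157 W0.049 yaw -0.165 h 0.018 ends [ 0.426 -0.074] [ 0.58 -0.1 ]
[0.528  0.0885] L0.156 W0.049 yaw -0.000 h 0.019 ends [0.45  0.088] [0.606 0.088]
[ 0.5629 -0.3096] L0.124 W0.051 yaw -0.038 h 0.047 ends [ 0.501 -0.307] [ 0.625 -0.312]
 lugs [([0.47, -0.304], np.float64(0.041), np.float6
[... 364 characters left out ...]
8] L0.094 W0.024 yaw -1.295 h 0.008
[0.682  0.1309] L0.100 W0.031 yaw 1.376 h 0.019
[0.7007 0.0039] L0.093 W0.031 yaw 1.422 h 0.018
dark z 0.02
[ 0.4895 -0.314 ] L0.090 W0.021 yaw -1.571 h 0.068
[0.5849 0.3251] L0.095 W0.023 yaw -1.383 h 0.068
[ 0.6798 -0.111 ] L0.094 W0.023 yaw -1.302 h 0.008
[0.6794 0.1289] L0.098 W0.030 yaw 1.384 h 0.019
[0.698  0.0034] L0.092 W0.030 yaw 1.414 h 0.018
dark z 0.068
[ 0.4885 -0.2995] L0.085 W0.019 yaw -1.571 h 0.068
[0.5793 0.3087] L0.091 W0.023 yaw -1.406 h 0.068
[ 0.6693 -0.1066] L0.088 W0.022 yaw -1.296 h 0.008
[0.6695 0.1219] L0.094 W0.029 yaw 1.376 h 0.019
[0.6874 0.0023] L0.087 W0.029 yaw 1.446 h 0.018
[ 0.788 -0.006] L0.032 W0.024 yaw -1.571 h -0.001
```

```bash
cat > pp.py <<'E'
import numpy as np
from workcell import r, command_gripper
def Q(a): t=(a+np.pi/2)/2; return [np.cos(t),np.sin(t),0,0]   # tool down, closing line at angle a
def pick(xy,a,z,opening,force,zs=.18):
    command_gripper(opening)
    r.reach([*xy,zs],Q(a)); 
    hit=r.move_straight([*xy,z],speed=.12,max_force=15)
    command_gripper(0.0,force); s=r.read_state(); print("grip",hit,round(s["grip_width"],4),round(s["grip_force"],1),s["eef_pos"].round(4),round(s["time_s"],1))
    r.move_straight([*xy,zs],speed=.2); s=r.read_state(); print("lifted",round(s["grip_width"],4),round(s["time_s"],1))
def place(xy,a,z,opening,zs=.18):
    r.reach([*xy,zs],Q(a)); r.move_straight([*xy,z+.02],speed=.15)
    hit=r.move_straight([*xy,z-.003],speed=.03,max_force=5)
    s=r.read_state(); print("down",hit,s["eef_pos"].round(4)); p=s["eef_pos"]
    command_gripper(opening); r.move_straight([p[0],p[1],zs],speed=.2); print("t",round(r.read_state()["time_s"],1))
E
python3 - <<'E'
from pp import *
pick([.702,.003],-.14,.028,.05,30)
place([.598,-.310],-.03,.077,.045)
E
```

```text
grip False 0.0191 30.8 [0.7025 0.0029 0.0288] 4.7
lifted 0.0189 5.6
down True [ 0.5978 -0.3099  0.0766]
t 9.3
```

Run:
```python
from pp import *
from h import *
pick([.683,.129],-.19,.028,.05,30)
place([.4706,.2903],.15,.077,.045)
r.reach([.36,0.0,.3],Q(-1.57))
im,d=optics.get_image("top"); np.savez("top1.npz",im=im,d=d); cv2.imwrite("pics/top1.png",cv2.resize(im[120:290,150:490,::-1],None,fx=2.3,fy=2.3))
k=cv2.getStructuringElement(cv2.MORPH_ELLIPSE,(39,39))
for b in blobs(cv2.morphologyEx(green(rect(im,.048)),cv2.MORPH_OPEN,k),2500): print("g",b["c"].round(4),"L%.3f W%.3f yaw %.3f"%(b["L"],b["W"],b["a"]))
for b in blobs(cv2.morphologyEx(dark(rect(im,.068)),cv2.MORPH_OPEN,np.ones((5,5))),600): print("d",b["c"].round(4),"L%.3f W%.3f yaw %.3f"%(b["L"],b["W"],b["a"]))
```

```text
grip False 0.0194 30.7 [0.6835 0.1291 0.0288] 12.9
lifted 0.0193 13.8
down True [0.4703 0.2902 0.0765]
t 17.2
g [0.526  0.2986] L0.090 W0.045 yaw 0.147
g [ 0.5029 -0.0866] L0.157 W0.049 yaw -0.165
g [ 0.5435 -0.306 ] L0.085 W0.042 yaw 0.000
g [0.528  0.0885] L0.156 W0.049 yaw -0.000
d [0.333  0.2745] L0.253 W0.019 yaw -1.557
d [0.4684 0.2889] L0.094 W0.021 yaw -1.406
d [ 0.4885 -0.3   ] L0.084 W0.019 yaw -1.571
d [0.5791 0.3084] L0.090 W0.021 yaw -1.373
d [ 0.5995 -0.3105] L0.087 W0.015 yaw -1.571
d [ 0.6693 -0.1065] L0.088 W0.022 yaw -1.289
d [ 0.788 -0.006] L0.032 W0.024 yaw -1.571
```

View pics/top1.png

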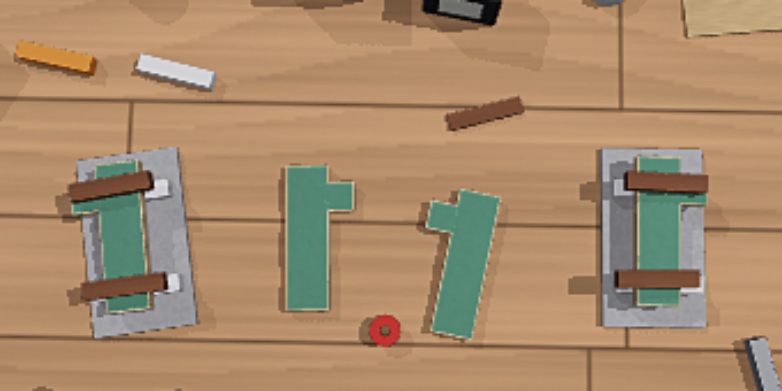

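Each stick lies across the bare end of its stack. In the crop they are at (125,288) on the left and (665,182) on the right, and everything else is unmoved. Now the boards.

Run:
```python
from pp import *
h=np.pi/2
def off(c,yaw,dx=.005): return [c[0]+dx*np.cos(yaw),c[1]+dx*np.sin(yaw)]
def board(c,yaw,t,tyaw):
    pick(off(c,yaw),yaw-h,.024,.075,50,.2)
    place(off(t,tyaw),tyaw-h,.092,.066,.2)
board([.504,-.0873],-.178,[.525,.2985],.15)
board([.5305,.0905],-.01,[.5435,-.3075],-.01)
r.reach([.36,0.0,.3],Q(-h))
from h import *
im,d=optics.get_image("top"); np.savez("top2.npz",im=im,d=d); cv2.imwrite("pics/top2.png",cv2.resize(im[120:290,150:490,::-1],None,fx=2.3,fy=2.3))
i2,_=optics.get_image("side"); cv2.imwrite("pics/side2.png",cv2.resize(i2[120:320,240:420,::-1],None,fx=3,fy=3))
k=cv2.getStructuringElement(cv2.MORPH_ELLIPSE,(39,39))
g=green(rect(im,.086)); o=cv2.morphologyEx(g,cv2.MORPH_OPEN,k)
for b in blobs(o,2500): print("g",b["c"].round(4),"L%.3f W%.3f yaw %.3f"%(b["L"],b["W"],b["a"]))
print([b["c"].round(3).tolist() for b in blobs(cv2.morphologyEx(g-o,cv2.MORPH_OPEN,np.ones((9,9))),250)])
```

```text
grip False 0.049 52.5 [ 0.5093 -0.0884  0.0248] 21.7
lifted 0.0488 22.8
down True [0.5297 0.2992 0.0928]
t 26.6
grip False 0.049 51.8 [0.536  0.0905 0.025 ] 29.6
lifted 0.0491 30.7
down True [ 0.5483 -0.3075  0.093 ]
t 34.5
g [0.5241 0.3033] L0.162 W0.053 yaw 0.147
g [ 0.5425 -0.309 ] L0.163 W0.050 yaw -0.000
[[0.566, 0.347], [0.592, -0.346]]
```

View pics/top2.png

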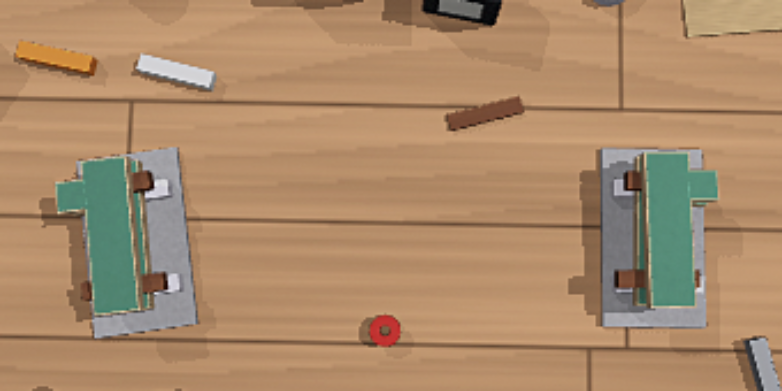

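View pics/side2.png

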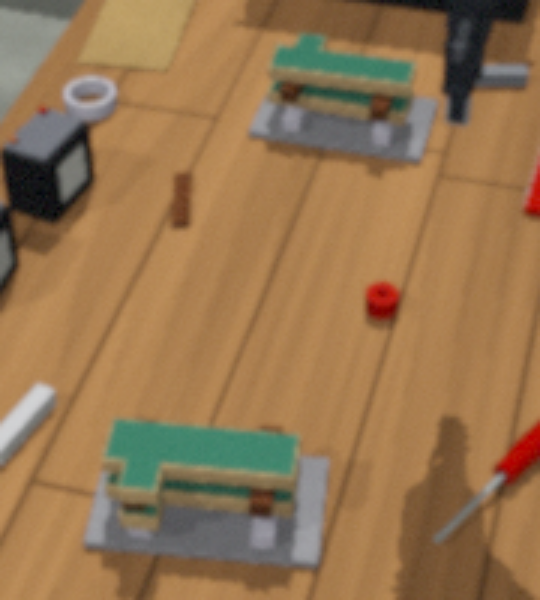

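The top view shows both boards green side up, lug above lug, within about 5 mm of the lower boards at crop (108,235) and (668,230). In the side view they are level on both sticks and the robot is clear, so I hand in.

```bash
python3 -c "
from workcell import r
print(r.finish_job())"
```

```text
the job is handed in; nothing more can be done
None
```

The job is handed in at about 36 s of the 72 s allowed: each stack has its second stick and its own-hand board green side up, lug above lug and within about 5 mm of the lower board by the last camera check; the judge's verdict was not shown.

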